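# Set a casting frame with a feeler gauge

## Robot

A 6-joint arm with a two-finger parallel gripper is mounted at the origin on the work surface. World frame = base frame: x ahead of the robot, y to its left, z up, the work surface at z = 0. Lengths are in m, angles in rad, forces in N, time in s.
With the tool pointing down it reaches from about 0.3 to 0.875 m from the base axis. Payload 6.4 kg.
Tool frame: the origin (TCP) lies between the finger pads; the fingertips stand r.finger_overhang ahead of it and the grasp point (between the pads) lies 5 mm behind it (r.finger_overhang is the distance from the TCP to the fingertips, in m); z points along the fingers, y is the direction in which the jaws open and shut (so a half turn about z gives the same grasp; the last joint's range is limited). The gripper opens to 88 mm and grips with 3 to 60 N. Pads are 18 mm wide; open, the fingers measure 123 mm over their backs; the gripper's body (75 mm by 187 mm) begins 45 mm behind the grasp point.
Start: joints at [1.074, 0.181, 1.607, -0, 1.354, -0.206], TCP at [0.165, 0.551, 0.253] pointing down, gripper open.
Joint ranges: [-2.99, 2.99], [-0.89, 2.07], [0.3, 2.58], [-1.14, 4.28], [0, 2.63], [-3.12, 3.12]. Speed limits (rad/s): [2.57, 2.57, 3.01, 3.14, 3.14, 3.14].

## Interface

Orientations are given as a unit quaternion [x, y, z, w].
In Python, from workcell import r gives the robot as it stands. The module is installed in compiled form; this text tells all that it offers. Calls block until the motion is done:
- r.move_ptp(position, orientation): joint-space move of the TCP to a pose.
- r.movel(position, rate=0.15, rotation=None, contact_N=None): straight line of the TCP; rotation=None keeps the orientation; rate is the mean speed in m/s. With contact_N (N) it stops when the force on the tool has changed by that much, and returns True; else False.
- r.movej(angles): joint-space move.
- r.gripper_to(opening): finger opening in m; the grip force is fixed at half the most; returns when the fingers have stopped.
- r.sleep(seconds).
- r.ik(position, orientation): joint angles nearest the present ones, or None.
- r.get_state(): the state.
- r.grab_frame(name): name is "side" or "top"; returns the picture (420x560x3 uint8, red, green, blue); there is no depth.
- r.camera_model(name): a dict with "mtx" (3x3 intrinsics, pixels), "world_to_cam" (4x4, takes a point from world to camera coordinates). Camera axes: x right, y up, looking along -z (the intrinsics and any distortion apply to the point x, -y, -z); pixel columns grow to the right and rows downward; lengths in m; the calibration is good to about 2 mm. A picture is of the moment at which its call begins. camera_model takes no time and is no camera call.
A pose or a line that the arm cannot do raises r.MotionError and nothing moves.
- r.close_job(): hands the job in, once; it reports no verdict.
The state is a dict: "time_s": time; "joint_pos": joint angles; "joint_velocities": joint speeds; "joint_efforts": joint torques, N m; "eef_pos": TCP position; "ee_rot": TCP orientation; "force": force on the tool from outside, world axes, zero at the start; "moment": the same for the moment, N m; "opening": finger opening in m.
Only numpy, scipy, OpenCV 4.12 (cv2) and the standard library are available. Lean on these libraries where they do the work, as an engineer would, in place of code of your own. Each camera call takes 0.05 s, during which the arm holds its last target.

## Task

Set the casting frame with the feeler gauge: lift the gauge out of its wooden stand, stand its blade in the end of the frame's gap that is opposite the blue end stop, then close the sliding fence by its red grip until the sprung face lightly nips the blade - enough to drag, not jammed - and let go of the fence. Then slide the nipped blade along the gap, against the drag, until it gently meets the blue end stop, and leave it standing there, still lightly nipped. Do not disturb the bowl or the two dye bottles.

Things in the scene. Friction and masses are not known exactly. Their poses are not given: they have to be found in the camera images.
- frame: Fixed casting frame, white base 165 x 195 x 12 mm, origin on the table under it; x along the gap to the blue end stop, y across it to the sliding fence, z up. In the gap the gauge stands with its blade's lower edge on the floor at z = 12 mm, its x along the frame's x, the fin's centre at z = 76 mm; its flange is then 2 mm above the tops on both sides and keeps it from toppling.
- wall_top (a point): Inner top edge of the frame's fixed aluminium wall, at frame x = -40 mm, y = -21 mm, z = 46 mm; the wall runs x = -80 to 62 mm. A green rigid pad set by screws stands out from it towards +y, parallel to it, by 2 to 16 mm: it differs each time and is not reported. The blade is nipped against it. Stand the gauge there with its centre near this x (-62 to -20 mm).
- stop: Blue end stop of the gap, a rigid wall across it: its origin is on the top edge of the side facing the gap, at frame x = 62, y = 0, z = 42 mm. With the blade's end against it the gauge's centre is at x = 37 mm.
- fence: Sliding fence, axes as the frame's; origin at the centre of its red grip (30 mm in x, 14 in y, from 37 mm below to 26 above; the origin is 60 mm above the table). Slides only along y, up to 38 mm towards -y (closing) from fully open, where the origin is at frame x = -10, y = 102 mm; starts 0 to 6 mm from there. Stays where left; takes about 6 N to slide, more if fast.
- fence_front (a point): On the fence: top edge of its sprung green front face when not pressed, 85 mm from the red grip towards -y, 46 mm above the table. The face is 134 mm long and yields up to 6.5 mm towards +y at 4 N per mm (this point does not follow it). A light nip is 2 to 6 N, about 0.5 to 1.5 mm of spring; over 10 N is jammed.
- gauge_grip (a point): Feeler gauge: centre of its orange fin, 30 mm in x, 14 in y, from 24 mm below to 22 above this point. Under it an orange flange 44 x 60 x 4 mm (x, y, z), underside 28 mm below this point; then a steel blade 50 mm long in x, 6 thick in y, 36 deep, lower edge 64 mm below this point. Symmetrical, about 90 g. It starts hanging by its flange in the stand.
- gauge: The same feeler gauge; origin at the centre of the blade's lower edge, 64 mm below the centre of the fin, same axes.
- stand: Fixed wooden stand of the gauge, 74 x 50 x 44 mm; origin on the table under its centre; slot along its x, 56 x 11 mm, 38 mm deep, holding the blade.
- bowl: Loose empty green bowl, rim 116 mm across, 65 mm high; origin under its centre. Bystander.
- dye_black: Loose black dye bottle, 28 mm across, 85 mm high; origin under its centre. Bystander.
- dye_white: Loose white dye bottle, 28 mm across, 85 mm high; origin under its centre. Bystander.
Mind the look-alikes: they are no part of the job. Leave any black or purple look-alike of the gauge alone.

How it is judged:
By the outcome, as a careful person would: the job done as asked, in the order asked, and still so for the second after the job is handed in, with the robot touching nothing.
It also fails if it takes over 72 s, if anything falls off the work surface, if the arm or the gripper's body presses on something with over 40 N, if the wrist force passes 120 N, or if a joint passes its speed limit or range.

## Working session

There is one attempt and no reset: what is moved stays moved. The work goes in short steps, each a Python script; the robot and the scene stay as the last script left them, time stands still between calls to the robot, and variables do not carry over. Pictures are saved under pics/ and viewed, and the job is handed in when it is done.

```bash
mkdir -p pics
python3 - <<'E'
from workcell import r
import cv2, numpy as np
for n in ("top","side"):
    im=r.grab_frame(n); cv2.imwrite(f"pics/{n}0.png",im[:,:,::-1])
    c=r.camera_model(n); print(n,{k:(np.round(v,4).tolist() if hasattr(v,'shape') or isinstance(v,list) else v) for k,v in c.items()})
s=r.get_state(); print(s['time_s'],s['eef_pos'],s['ee_rot'],s['force'],s['opening'],r.finger_overhang)
E
```

```text
top {'mtx': [[414.7519, 0.0, 277.7745], [0.0, 414.7519, 205.1314], [0.0, 0.0, 1.0]], 'world_to_cam': [[0.0998, -0.995, -0.0067, -0.0541], [0.9684, 0.0956, 0.2302, -0.5885], [-0.2284, -0.0295, 0.9731, -0.6595], [0.0, 0.0, 0.0, 1.0]]}
side {'mtx': [[464.0341, 0.0, 279.7471], [0.0, 464.0341, 212.9617], [0.0, 0.0, 1.0]], 'world_to_cam': [[0.6926, -0.7211, -0.0175, -0.3915], [0.3331, 0.2982, 0.8945, -0.2762], [-0.6398, -0.6253, 0.4467, -0.6925], [0.0, 0.0, 0.0, 1.0]]}
0.1 [0.1646285  0.55046898 0.25193719] [ 1.44886013e-01  9.89448076e-01 -6.96548120e-04 -2.49586835e-04] [-0.0334396  -0.1584553  -0.60811448] 0.08848084769522997 0.014
```

View pics/top0.png

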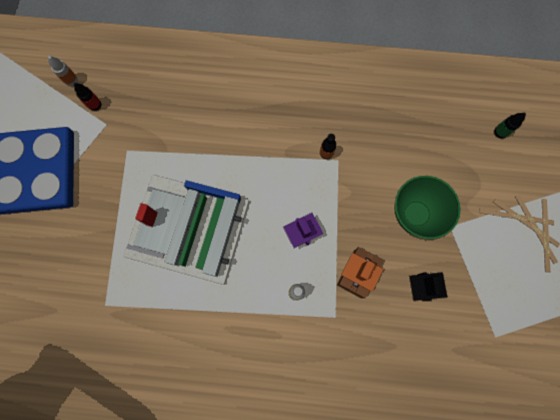

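View pics/side0.png

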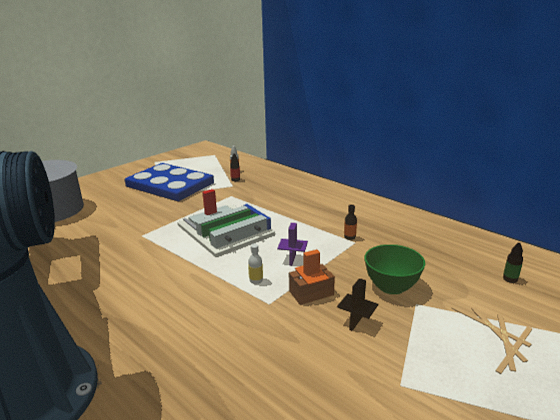

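```bash
cat > h.py <<'E'
import numpy as np, cv2
from workcell import r
from scipy.spatial.transform import Rotation as R
def proj(n,P):
    c=r.camera_model(n);P=np.atleast_2d(P);T=np.array(c["world_to_cam"]);q=P@T[:3,:3].T+T[:3,3]
    q=q*[1,-1,-1];u=q@np.array(c["mtx"]).T;return u[:,:2]/u[:,2:]
def ray(n,px):
    c=r.camera_model(n);T=np.array(c["world_to_cam"]);K=np.array(c["mtx"])
    d=np.linalg.solve(K,[px[0],px[1],1.])*[1,-1,-1]
    return -T[:3,:3].T@T[:3,3], T[:3,:3].T@d
def onz(n,px,z):
    o,d=ray(n,px);return o+d*(z-o[2])/d[2]
def grab(n,name):
    im=r.grab_frame(n);cv2.imwrite(f"pics/{name}.png",im[:,:,::-1]);return im
def crop(im,x0,y0,x1,y1,s,name):
    cv2.imwrite(f"pics/{name}.png",cv2.resize(im[y0:y1,x0:x1,::-1],None,fx=s,fy=s,interpolation=cv2.INTER_CUBIC))
E
python3 - <<'E'
import cv2
from h import *
t=cv2.imread("pics/top0.png")[:,:,::-1]; s=cv2.imread("pics/side0.png")[:,:,::-1]
crop(t,115,165,260,290,5,"tframe"); crop(t,280,130,460,310,3,"tgauge"); crop(s,170,180,290,260,6,"sframe"); crop(s,235,190,395,340,4,"sgauge")
E
```

```text
(no output)
```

View pics/tframe.png

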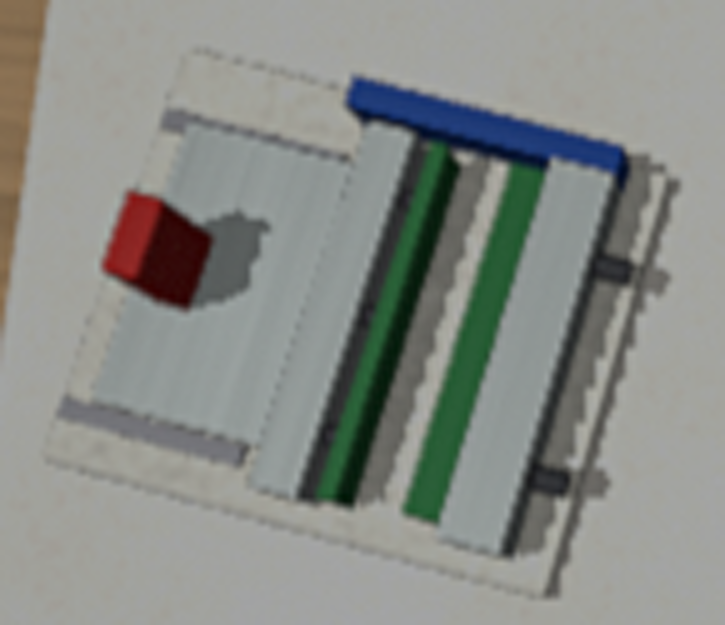

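View pics/tgauge.png

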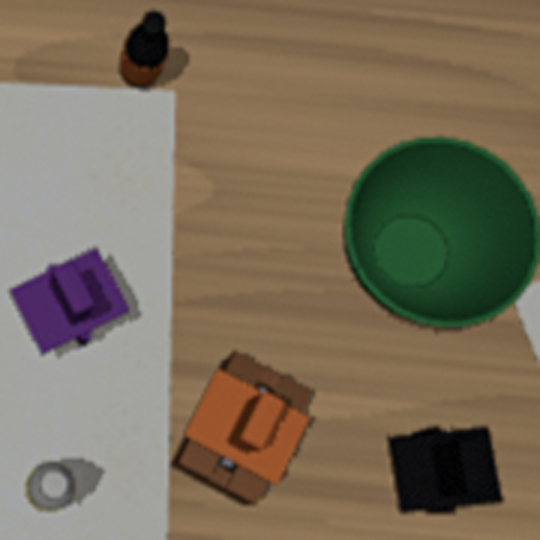

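View pics/sframe.png

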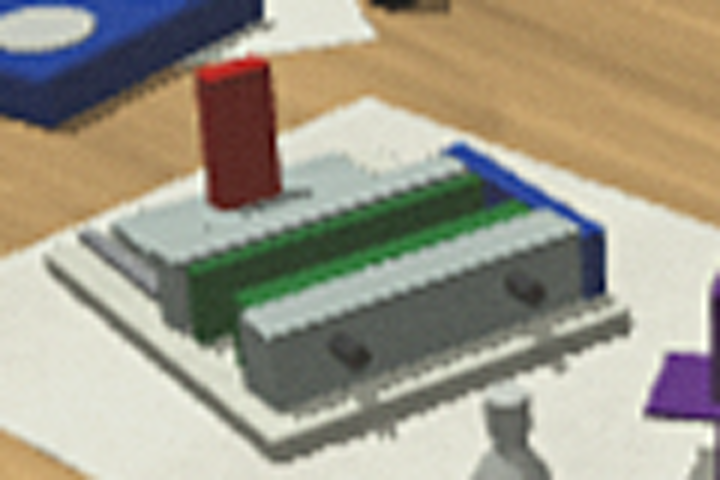

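View pics/sgauge.png

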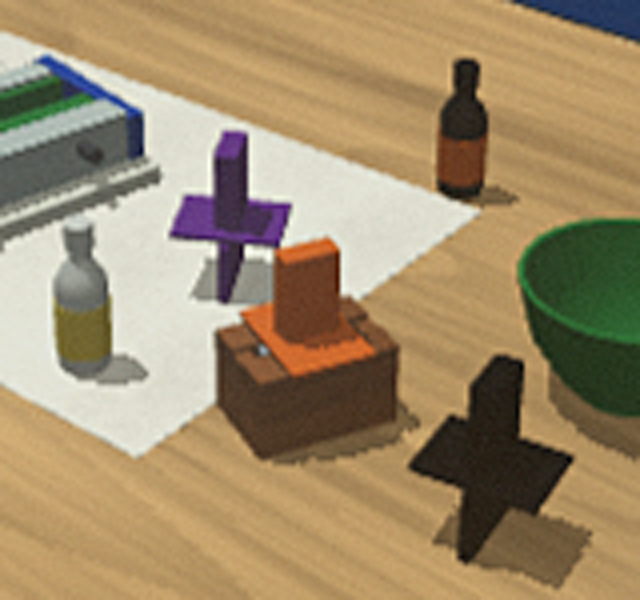

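The top view shows three candidates for the gauge: orange in the wooden stand at (362,270), purple at (304,230) and black at (429,287). By the description and the close crop, I choose the orange one in the stand. The frame is at about (190,230), with its red grip at (147,214) and blue stop at (212,190).

Run:
```python
import cv2
from h import *
t=cv2.imread("pics/top0.png")[:,:,::-1]
b=lambda p:(np.array(p)/5+[115,165]-0.4)
C=dict(farL=(195,48),farR=(680,180),nearL=(45,460),nearR=(548,597))
P={k:onz("top",b(v),0.012) for k,v in C.items()}
for k,v in P.items(): print(k,v.round(4))
d=lambda a,c:np.linalg.norm(P[a]-P[c])
print(d('farL','farR'),d('nearL','nearR'),d('farL','nearL'),d('farR','nearR'))
for a,c in(('nearL','farL'),('nearR','farR')): v=P[c]-P[a];print('xang',np.degrees(np.arctan2(v[1],v[0])))
for a,c in(('nearL','nearR'),('farL','farR')): v=P[a]-P[c];print('yang',np.degrees(np.arctan2(v[1],v[0])))
# wall silver/green edge z=46
for p in((548,160),(440,525)): print('wall',onz("top",b(p),.046).round(4))
for p in((352,103),(622,172)): print('stop top facing edge',onz("top",b(p),.042).round(4))
for p in((130,193),(160,199),(132,283),(103,268)): print('grip',onz("top",b(p),.086).round(4))
hsv=cv2.cvtColor(np.ascontiguousarray(t),cv2.COLOR_RGB2HSV)
def big(m):
    cs,_=cv2.findContours(m.astype(np.uint8),cv2.RETR_EXTERNAL,cv2.CHAIN_APPROX_NONE); return max(cs,key=cv2.contourArea)
c=big((hsv[...,0]>5)&(hsv[...,0]<12)&(hsv[...,1]>190)&(hsv[...,2]>130))
print('orange',cv2.boundingRect(c),cv2.minAreaRect(c))
reg=t[255:292,340:385]; cv2.imwrite("pics/og.png",cv2.resize(reg[:,:,::-1],None,fx=14,fy=14,interpolation=cv2.INTER_CUBIC))
s=cv2.imread("pics/side0.png")[:,:,::-1]
crop(s,285,245,340,305,10,"os")
```

```text
farL [0.6418 0.2512 0.012 ]
farR [0.608  0.0585 0.012 ]
nearL [0.4792 0.2796 0.012 ]
nearR [0.4483 0.0883 0.012 ]
0.19569683358512813 0.1938267586226698 0.16510924798511628 0.16241911563013567
xang -9.907500990134128
xang -10.573070279185915
yang 80.84392380860928
yang 80.04590122893559
wall [0.6026 0.1038 0.046 ]
wall [0.4681 0.1244 0.046 ]
stop top facing edge [0.618  0.1793 0.042 ]
stop top facing edge [0.6017 0.077  0.042 ]
grip [0.5671 0.2388 0.086 ]
grip [0.566  0.2281 0.086 ]
grip [0.5361 0.2325 0.086 ]
grip [0.5403 0.2433 0.086 ]
orange (367, 262, 1, 1) ((367.0, 262.0), (0.0, 0.0), 0.0)
```

View pics/og.png

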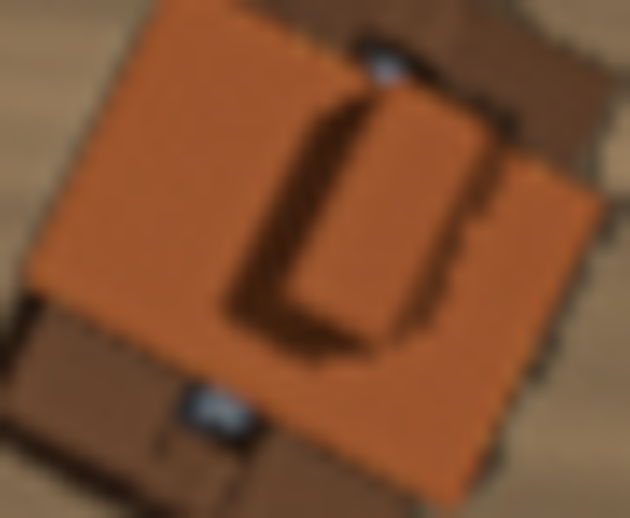

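View pics/os.png

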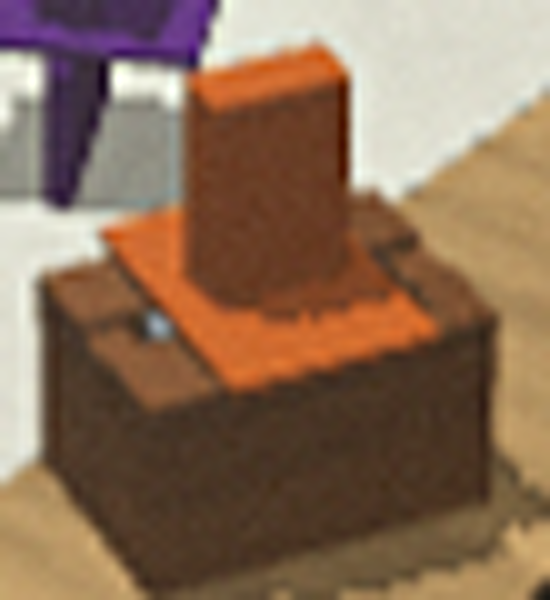

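Run:
```python
import cv2
from h import *
from scipy.optimize import least_squares
f=lambda p,s,o:np.array(p)/s+np.array(o)-0.5+0.5/s
tf=lambda p:f(p,5,(115,165)); sf=lambda p:f(p,6,(170,180)); og=lambda p:f(p,14,(340,255)); os_=lambda p:f(p,10,(285,245))
print('fin top');F=[onz("top",og(p),.094) for p in((385,90),(495,130),(395,345),(290,300))];print(np.round(F,4),np.mean(F,0))
print('flange');G=[onz("top",og(p),.048) for p in((605,200),(455,505),(25,275))];print(np.round(G,4),(G[0]+G[2])/2)
print('side fin top');H=[onz("side",os_(p),.094) for p in((187,80),(322,43),(350,72),(207,112))];print(np.round(H,4),np.mean(H,0))
for a,b in((F[2],F[1]),(F[3],F[0]),(G[1],G[0]),(H[0],H[1]),(H[3],H[2])): v=b-a;print('gauge x ang',np.degrees(np.arctan2(v[1],v[0])),np.linalg.norm(v))
for p in((240,306),(530,208)):print('side wall',onz("side",sf(p),.046))
s=cv2.imread("pics/side0.png")[:,:,::-1]; crop(s,195,205,275,255,10,"sf2")
t=cv2.imread("pics/top0.png")[:,:,::-1]; crop(t,170,178,250,250,10,"tf2"); crop(t,180,220,250,280,11,"tf3")
```

```text
fin top
[[ 0.5059 -0.1511  0.094 ]
 [ 0.5025 -0.1641  0.094 ]
 [ 0.4766 -0.1538  0.094 ]
 [ 0.4805 -0.1414  0.094 ]] [ 0.49137691 -0.15262299  0.094     ]
flange
[[ 0.5004 -0.188   0.048 ]
 [ 0.4614 -0.1713  0.048 ]
 [ 0.4841 -0.117   0.048 ]] [ 0.49226767 -0.15251048  0.048     ]
side fin top
[[ 0.4822 -0.1431  0.094 ]
 [ 0.5095 -0.1532  0.094 ]
 [ 0.5049 -0.1639  0.094 ]
 [ 0.4761 -0.1533  0.094 ]] [ 0.49315974 -0.15337884  0.094     ]
gauge x ang -21.793724833105536 0.02790426997698762
gauge x ang -20.985919685067216 0.027152598537766734
gauge x ang -23.236308062408458 0.04244209325844542
gauge x ang -20.329597998254272 0.029093887041356473
gauge x ang -20.152123377892735 0.030591463356501068
side wall [0.47036054 0.12864294 0.046     ]
side wall [0.60095079 0.10647106 0.046     ]
```

View pics/sf2.png

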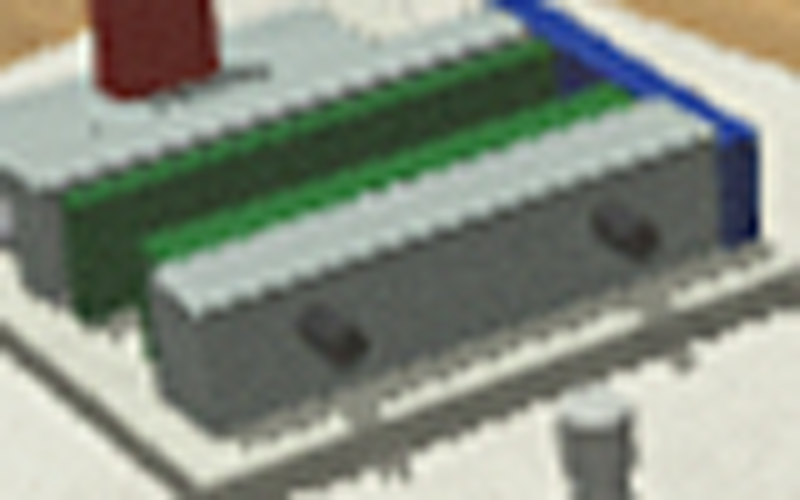

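View pics/tf2.png

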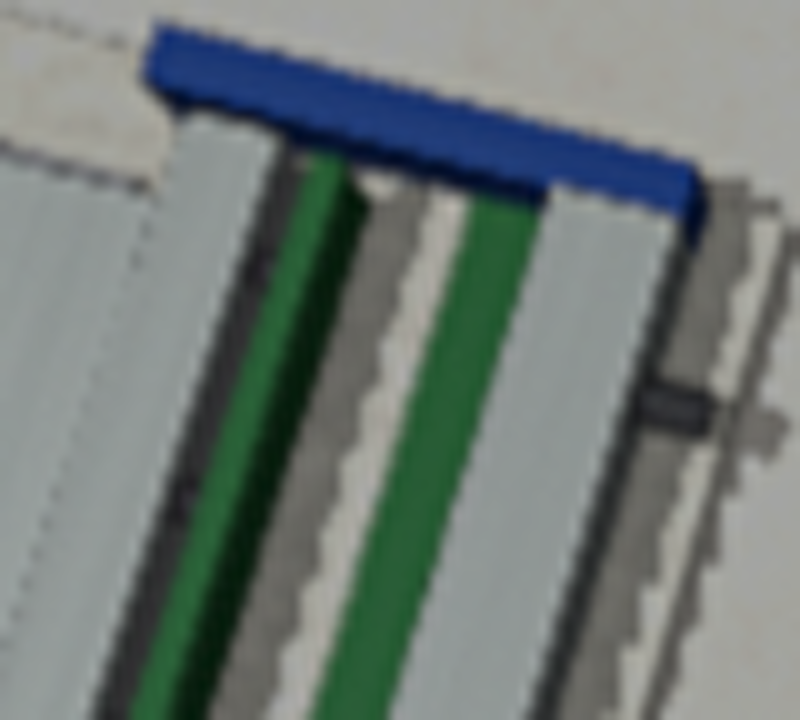

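View pics/tf3.png

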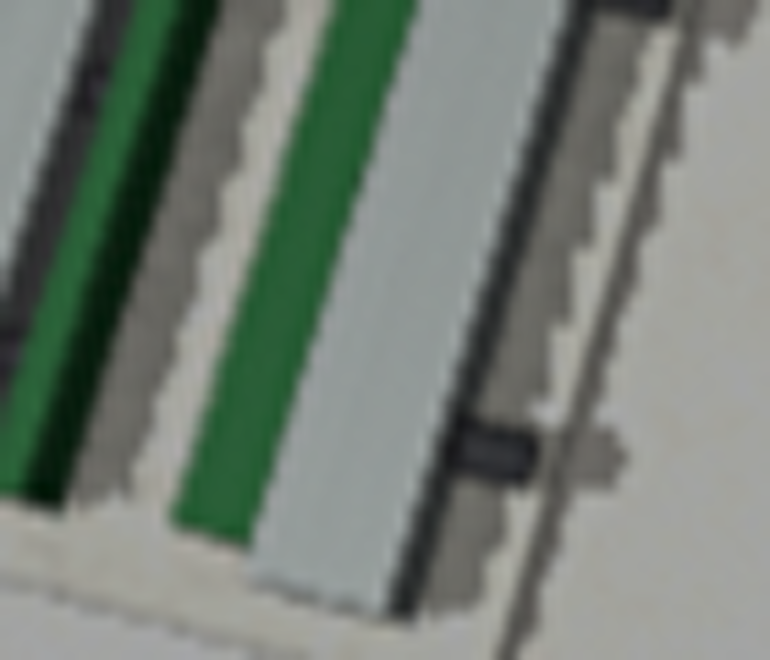

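Run:
```python
from h import *
from scipy.optimize import least_squares
f=lambda p,s,o:np.array(p)/s+np.array(o)-0.5+0.5/s
t2=lambda p:f(p,10,(170,178)); t3=lambda p:f(p,11,(180,220)); s2=lambda p:f(p,10,(195,205)); tf=lambda p:f(p,5,(115,165))
A={'top':[onz("top",t2((547,193)),.046),onz("top",t3((250,580)),.046)],'side':[onz("side",s2((640,95)),.046),onz("side",s2((152,278)),.046)]}
for k,(a,b) in A.items():
    v=a-b;print(k,a.round(4),b.round(4),np.degrees(np.arctan2(v[1],v[0])),np.linalg.norm(v))
print('pad',onz("top",t2((472,200)),.046),onz("top",t3((172,522)),.046))
print('front',onz("top",t2((345,165)),.046),onz("top",t3((22,495)),.046))
print('stop edge z42',onz("top",t2((285,133)),.042),onz("top",t2((545,190)),.042))
# fit pose: known pts
yaw=np.radians(-9.7);
def W(p,q): c,s=np.cos(p[2]),np.sin(p[2]); return np.array([p[0]+c*q[0]-s*q[1],p[1]+s*q[0]+c*q[1]])
def L(p,pt): c,s=np.cos(p[2]),np.sin(p[2]); d=pt[:2]-p[:2]; return np.array([c*d[0]+s*d[1],-s*d[0]+c*d[1]])
base=[(tf(p)) for p in((195,48),(680,180),(45,460),(548,597))]
B=[onz("top",b,.012) for b in base]
g=[onz("top",tf(p),.086) for p in((130,193),(160,199),(132,283),(103,268))]
gc=np.mean(g,0)
def res(p):
    o=[]
    for k,(a,b) in A.items():
        o+=[L(p,a)[1]+.021,L(p,b)[1]+.021,L(p,b)[0]+.080]
    for q in((285,133),(545,190)): o+=[L(p,onz("top",t2(q),.042))[0]-.062]
    bl=[L(p,b) for b in B]; cx,cy=p[3:]
    for b,(sx,sy) in zip(bl,((1,1),(1,-1),(-1,1),(-1,-1))): o+=[b[0]-cx-sx*.0825,b[1]-cy-sy*.0975]
    o+=[L(p,gc)[0]+.010]
    return np.array(o)*1000
s=least_squares(res,[.55,.13,yaw,-.01,.035],x_scale=[.01,.01,.05,.01,.01],loss='soft_l1');p=s.x
print(p.round(4),np.degrees(p[2]));print(res(p).round(1))
print('grip local',L(p,gc)*1000)
for q in((472,200),): print('pad far loc',L(p,onz("top",t2(q),.046))*1000)
print('pad near',L(p,onz("top",t3((172,522)),.046))*1000)
print('front',L(p,onz("top",t2((345,165)),.046))*1000,L(p,onz("top",t3((22,495)),.046))*1000)
np.save('frame.npy',p[:3])
```

```text
top [0.6021 0.1037 0.046 ] [0.4634 0.1243 0.046 ] -8.461736281995437 0.1402046084676789
side [0.6027 0.1061 0.046 ] [0.4654 0.1218 0.046 ] -6.514279012159156 0.13822162805738766
pad [0.5994691  0.11712876 0.046     ] [0.47125818 0.13799607 0.046     ]
front [0.60372984 0.1410953  0.046     ] [0.47311404 0.16245421 0.046     ]
stop edge z42 [0.60965542 0.15380601 0.042     ] [0.603613   0.10479613 0.042     ]
[ 0.5457  0.1332 -0.1634 -0.007   0.0354] -9.361752105779177
[ 1.1 -1.1  0.3  3.6 -3.3  2.6 -2.2 -0.2  0.2 -0.8 -1.8 -1.5  0.1  0.7
  0.8  1.9 -0.1]
grip local [-10.06631503 102.22681962]
pad far loc [55.67310399 -7.08647856]
pad near [-74.2246064  -7.3528267]
front [55.97851821 17.25393929] [-76.37200663  17.08143861]
```

```bash
cat >> h.py <<'E'
def q(psi,half=0):
    a=np.radians((psi+180)/2)+half*np.pi/2
    return np.array([np.cos(a),np.sin(a),0,0])
FR=np.load('frame.npy'); 
FYAW=-9.3
cF,sF=np.cos(np.radians(FYAW)),np.sin(np.radians(FYAW)); RF=np.array([[cF,-sF],[sF,cF]])
def W(x,y,z): return np.r_[FR[:2]+RF@[x/1e3,y/1e3],z/1e3]
def Lf(P): return RF.T@(np.array(P)[:2]-FR[:2])*1e3
def st(tag=''):
    s=r.get_state();F=np.array(s['force']);print(tag,'t%.2f'%s['time_s'],'L',Lf(s['eef_pos']).round(2),'z%.2f'%(s['eef_pos'][2]*1e3),'Fl',(RF.T@F[:2]).round(2),'Fz%.2f'%F[2],'op%.4f'%s['opening']);return s
E
python3 - <<'E'
from h import *
G=np.array([.492,-.153]);
print('j',np.round(r.get_state()['joint_pos'],3))
for nm,P,psi in (('g',np.r_[G,.069],-21.3),('gh',np.r_[G,.25],-21.3),('fr',W(-40,3,73),FYAW),('fence',W(-10,102,60),FYAW),('slide',W(-40,-4,73),FYAW+90),('slide2',W(37,-4,73),FYAW+90),('slide-',W(37,-4,73),FYAW-90)):
    for h in(0,1):
        j=r.ik(P,q(psi,h)); print(nm,h,None if j is None else np.round(j,2))
for n,px,z in(('white',(298,291),.085),('purple',(304,230),.05),('black',(429,287),.05)): print(n,onz('top',px,z).round(3))
E
```

```text
j [ 1.074  0.181  1.608 -0.     1.354 -0.206]
g 0 [-0.53  0.3   1.88 -0.    0.96 -1.73]
g 1 [-0.53  0.3   1.88 -0.    0.96  1.41]
gh 0 [-0.53  0.05  1.76 -0.    1.33 -1.73]
gh 1 [-0.53  0.05  1.76 -0.    1.33  1.41]
fr 0 [ 0.05  0.31  1.85 -0.    0.97 -1.36]
fr 1 [ 0.05  0.31  1.85 -0.    0.97  1.78]
fence 0 [ 0.21  0.47  1.66 -0.    1.01 -1.2 ]
fence 1 [ 0.21  0.47  1.66 -0.    1.01  1.94]
slide 0 [ 0.04  0.31  1.86 -0.    0.97 -2.94]
slide 1 [ 0.04  0.31  1.86 -0.    0.97  0.2 ]
slide2 0 [ 0.01  0.44  1.67 -0.    1.03 -2.97]
slide2 1 [ 0.01  0.44  1.67 -0.    1.03  0.17]
slide- 0 [ 0.01  0.44  1.67 -0.    1.03  0.17]
slide- 1 [ 0.01  0.44  1.67 -0.    1.03 -2.97]
white [ 0.447 -0.043  0.085]
purple [ 0.555 -0.046  0.05 ]
black [ 0.477 -0.268  0.05 ]
```

Run:
```python
from h import *
G=np.array([.492,-.153]);Q=q(-21.3)
r.move_ptp(np.r_[G,.17],Q); st('above')
r.gripper_to(.045)
im=grab('top','t1'); im2=grab('side','s1')
crop(im2,235,170,395,330,4,"s1c")
r.movel(np.r_[G,.069],rate=.1,contact_N=6); st('down')
```

```text
above t2.85 L [  -6.6  -290.42] z170.08 Fl [-0.1  -0.13] Fz-0.51 op0.0886
down t4.88 L [  -6.16 -291.29] z69.64 Fl [-0.    0.23] Fz-0.53 op0.0452
```

View pics/s1c.png

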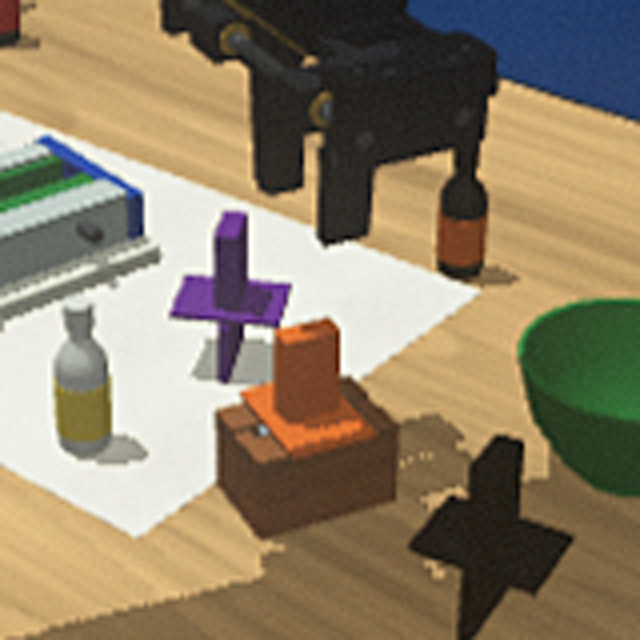

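The fingers hang above the orange fin and the jaws are lined up across it, clear of the white bottle and of the purple and black look-alikes. Next: grip and lift.

Run:
```python
from h import *
s=st('pre'); print(s['eef_pos'])
r.gripper_to(.008); s=st('grip'); f0=s['force']
p=np.array(s['eef_pos']); p[2]=.25
im2=grab('side','s2'); crop(im2,235,170,395,330,4,"s2c")
print(r.movel(p,rate=.12)); st('up')
im2=grab('side','s3')
```

```text
pre t4.88 L [  -6.16 -291.29] z69.64 Fl [-0.    0.23] Fz-0.53 op0.0452
[ 0.49253486 -0.1532889   0.06963704]
grip t5.46 L [  -6.59 -291.05] z69.23 Fl [0.21 1.07] Fz3.09 op0.0136
False
up t7.17 L [  -7.02 -290.91] z249.15 Fl [0.05 0.22] Fz-1.42 op0.0139
```

View pics/s2c.png

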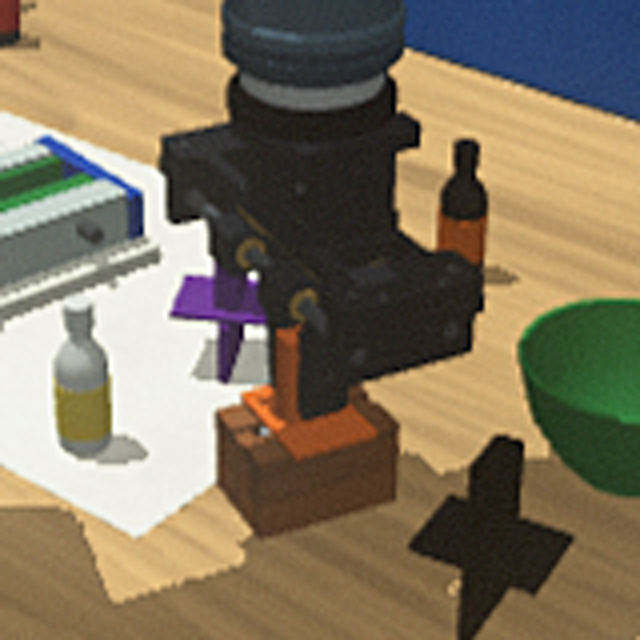

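View pics/s3.png

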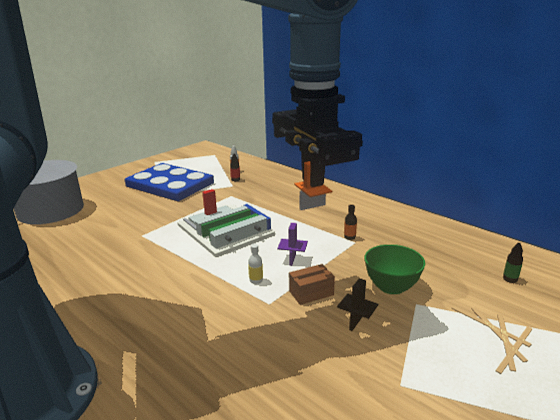

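Run:
```python
from h import *
r.move_ptp(W(-42,4.5,250),q(FYAW)); st('over')
r.movel(W(-42,4.5,118),rate=.15); r.sleep(.2); st('hover')
im=grab('top','t4'); crop(im,115,145,260,290,4,"t4c")
im=grab('side','s4'); crop(im,150,120,310,270,4,"s4c")
```

```text
over t8.36 L [-41.62   3.72] z249.93 Fl [-0.26 -0.58] Fz-0.97 op0.0138
hover t9.59 L [-41.35   4.65] z118.97 Fl [-0.22 -0.11] Fz-2.04 op0.0140
```

View pics/t4c.png

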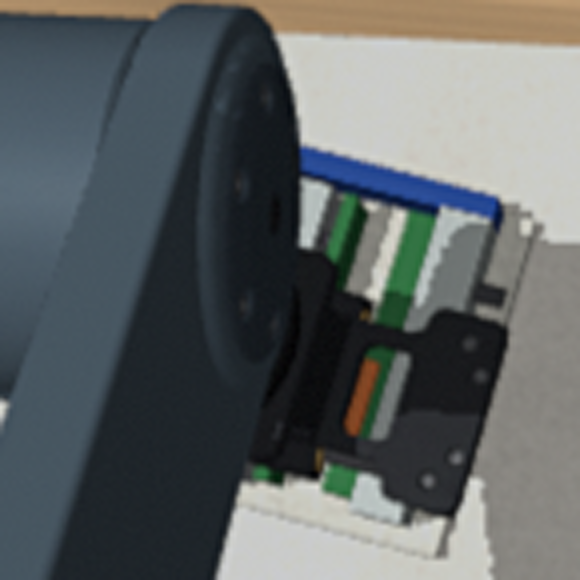

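View pics/s4c.png

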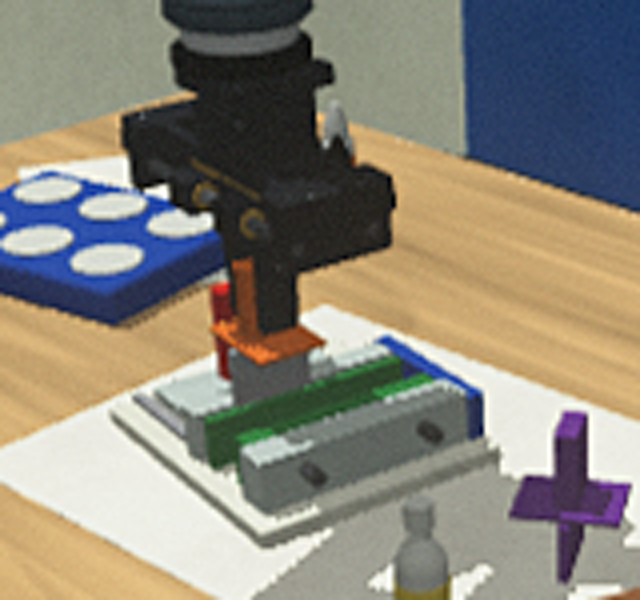

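The blade hangs over the near end of the gap, away from the blue stop, and is square to it. Next: lower it until it touches the floor.

Run:
```python
from h import *
s=st('pre')
print(r.movel(W(-42,4.5,84),rate=.08,contact_N=5)); st('in')
print(r.movel(W(-42,4.5,70),rate=.02,contact_N=4)); st('floor')
im=grab('side','s5'); crop(im,150,140,310,260,5,"s5c")
```

```text
pre t9.69 L [-41.63   4.62] z118.63 Fl [-0.52 -0.23] Fz-0.29 op0.0135
False
in t10.27 L [-42.22   4.44] z83.57 Fl [ 0.47 -0.81] Fz-0.67 op0.0141
True
floor t10.82 L [-41.96   4.54] z73.19 Fl [-0.61  0.04] Fz4.08 op0.0137
```

View pics/s5c.png

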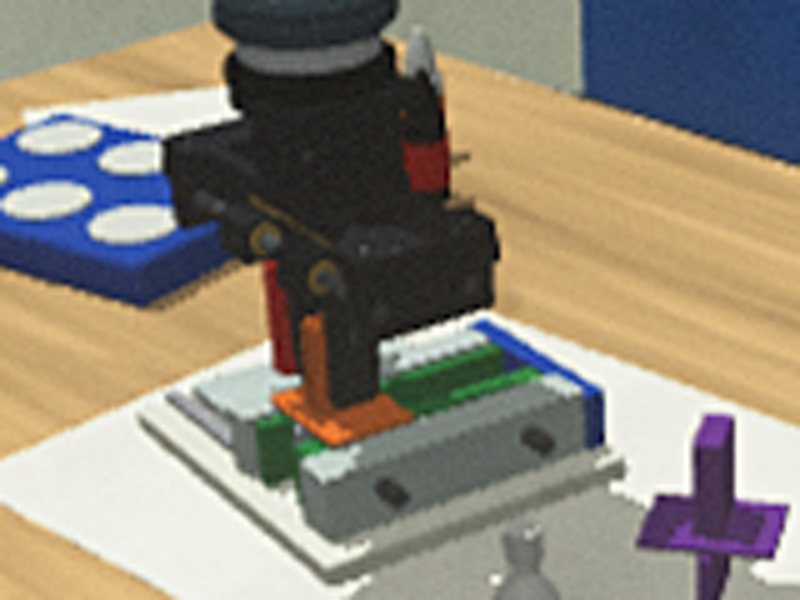

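The blade reached the floor at TCP z = 73.2, as predicted. Next: slide it to −y until it touches the green pad.

Run:
```python
from h import *
r.movel(W(-42,4.5,74.0),rate=.02); st('lift')
print(r.movel(W(-42,-0.5,74.0),rate=.03,contact_N=5)); st('near')
print(r.movel(W(-42,-14,74.0),rate=.012,contact_N=4)); 
for _ in range(6): st('pad'); r.sleep(.04)
```

```text
lift t11.12 L [-42.08   4.46] z73.81 Fl [ 0.11 -0.5 ] Fz-0.81 op0.0138
False
near t11.44 L [-42.1  -0.8] z73.83 Fl [-0.25  0.05] Fz-0.92 op0.0138
True
pad t11.94 L [-42.24  -3.36] z73.70 Fl [0.87 2.24] Fz0.08 op0.0136
pad t11.98 L [-42.31  -3.3 ] z73.61 Fl [0.88 2.31] Fz-0.17 op0.0136
pad t12.03 L [-42.38  -3.34] z73.50 Fl [1.49 2.46] Fz-0.22 op0.0138
pad t12.07 L [-42.42  -3.32] z73.45 Fl [1.31 3.16] Fz0.88 op0.0139
pad t12.11 L [-42.47  -3.31] z73.41 Fl [1.1  1.74] Fz0.20 op0.0136
pad t12.15 L [-42.48  -3.33] z73.37 Fl [1.69 2.43] Fz0.83 op0.0137
```

Run:
```python
from h import *
r.movel(W(-42.2,-3.15,73.2),rate=.02); r.sleep(.15); st('set')
r.gripper_to(.04); st('open')
s=r.get_state();p=np.array(s['eef_pos']);p[2]=.15
r.movel(p,rate=.15); st('up')
im=grab('side','s6'); crop(im,150,140,310,260,5,"s6c")
```

```text
set t12.59 L [-42.41  -3.24] z73.24 Fl [-1.43  1.15] Fz4.23 op0.0137
open t13.15 L [-42.24  -3.18] z73.11 Fl [0.1  0.59] Fz-0.46 op0.0401
up t13.81 L [-42.66  -3.28] z149.46 Fl [0.5  0.04] Fz-0.19 op0.0400
```

View pics/s6c.png

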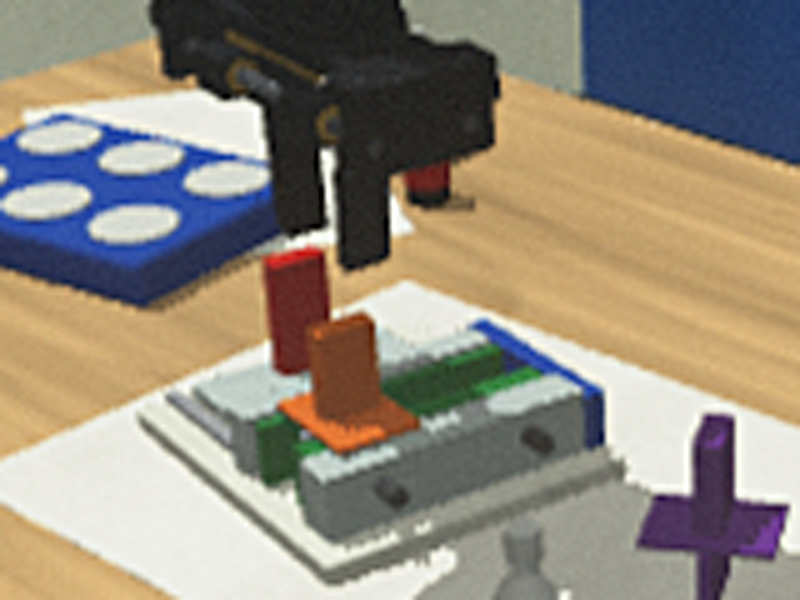

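The gauge stands upright at the pad by itself. Its fin is at about (219,212) in the side view. Next: the fence.

Run:
```python
from h import *
r.movel(W(-10,102.2,150),rate=.2); st('over')
print(r.movel(W(-10,102.2,70),rate=.12,contact_N=6)); st('down')
im=grab('side','s7'); crop(im,150,140,310,260,5,"s7c")
r.gripper_to(.008); st('grip')
```

```text
over t14.56 L [-10.78 101.64] z148.95 Fl [ 0.22 -0.81] Fz-0.26 op0.0399
False
down t15.38 L [ -9.42 102.24] z70.71 Fl [ 0.13 -0.12] Fz0.58 op0.0403
grip t15.93 L [ -9.82 102.52] z70.40 Fl [-0.72  1.38] Fz2.15 op0.0134
```

View pics/s7c.png

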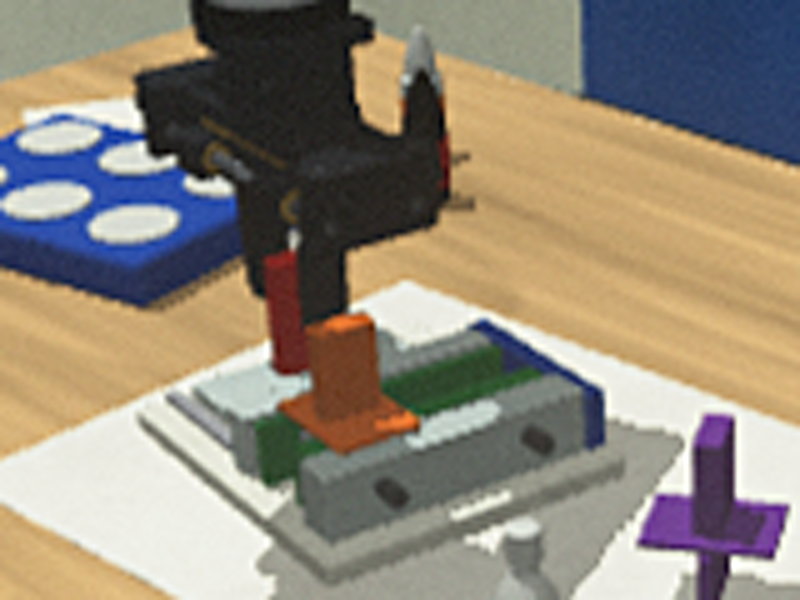

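```bash
cat >> h.py <<'E'
def avg(n=6):
    P=[];F=[]
    for _ in range(n):
        s=r.get_state();P.append(s['eef_pos']);F.append(s['force']);r.sleep(.02)
    P=np.mean(P,0);F=np.mean(F,0);return Lf(P),P[2]*1e3,RF.T@F[:2],F[2]
E
python3 - <<'E'
from h import *
l,z,f,fz=avg();x0=l[0];print(l.round(2),z,f.round(2),fz)
print(r.movel(W(x0,95,z),rate=.03,contact_N=20)); l,z2,f,fz=avg();print(l.round(2),z2,f.round(2),fz)
print(r.movel(W(x0,88,z),rate=.03,contact_N=20)); l,z2,f,fz=avg();print(l.round(2),z2,f.round(2),fz)
for y in (87,86,85.3):
    r.movel(W(x0,y,z),rate=.01,contact_N=20); s=st('end'); l,z2,f,fz=avg();print(y,l.round(2),f.round(2),round(fz,2))
E
```

```text
[ -9.79 102.51] 70.40517944235124 [-0.64  1.36] 2.6136475930059055
False
[-9.82 95.63] 70.41099977985806 [-0.56  4.95] 0.47377681610116545
False
[-9.84 88.49] 70.4106621777776 [-0.47  5.29] 0.4479014287487914
end t17.26 L [-9.82 87.55] z70.41 Fl [-0.5   5.57] Fz0.05 op0.0140
87 [-9.84 87.57] [-0.18  5.48] 0.09
end t17.61 L [-9.81 86.57] z70.42 Fl [-0.31  4.77] Fz-0.12 op0.0139
86 [-9.84 86.59] [-0.55  5.34] -0.04
end t17.96 L [-9.84 85.92] z70.42 Fl [0.28 5.85] Fz0.08 op0.0135
85.3 [-9.85 85.92] [0.12 5.86] 0.23
```

Run:
```python
from h import *
x0=-9.83;z=70.41
y=85.3
for _ in range(9):
    y-=.3
    r.movel(W(x0,y,z),rate=.008,contact_N=15); l,z2,f,fz=avg(8);print(round(y,2),l.round(2),f.round(2),round(fz,2))
    if f[1]>8.3: break
print(r.get_state()['time_s'])
im=grab('side','s8'); crop(im,150,140,310,260,5,"s8c")
```

```text
85.0 [-9.85 85.65] [-0.1   5.85] 0.09
84.7 [-9.85 85.35] [-0.22  5.96] 0.23
84.4 [-9.84 85.06] [0.07 6.07] -0.53
84.1 [-9.85 84.76] [0.05 5.6 ] -0.1
83.8 [-9.84 84.49] [-0.23  6.24] -0.26
83.5 [-9.84 84.3 ] [0.09 6.46] -0.55
83.2 [-9.85 84.13] [-0.22  7.14] -0.38
82.9 [-9.84 83.97] [0.19 7.9 ] -0.69
82.6 [-9.84 83.81] [0.36 8.71] -0.87
21.5083
```

View pics/s8c.png

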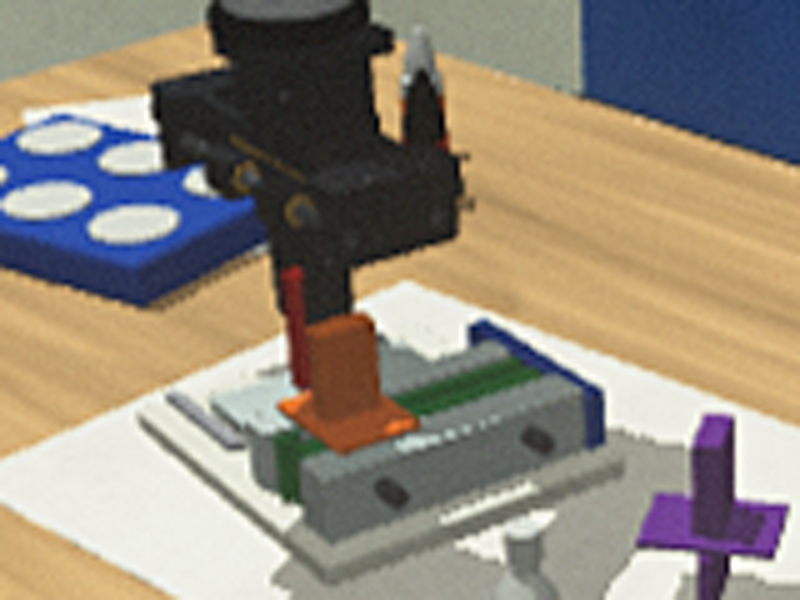

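Run:
```python
from h import *
x0=-9.84;z=70.41
for y in (82.3,82.9,83.4):
    r.movel(W(x0,y,z),rate=.008,contact_N=15); l,z2,f,fz=avg(8);print(y,l.round(2),f.round(2),round(fz,2))
r.gripper_to(.03); l,z2,f,fz=avg(8);print('open',l.round(2),z2,f.round(2),round(fz,2))
p=W(l[0],l[1],160);r.movel(p,rate=.15); st('up')
r.move_ptp(W(-42,-3.3,160),q(FYAW+90,1)); st('over gauge')
im=grab('side','s9'); crop(im,150,140,310,260,5,"s9c")
im=grab('top','t9'); crop(im,115,145,260,290,4,"t9c")
```

```text
82.3 [-9.84 83.64] [0.42 9.12] -1.3
82.9 [-9.85 83.65] [-0.06  6.15] -0.17
83.4 [-9.85 83.66] [-0.31  5.21] 0.31
open [-9.86 83.15] 70.32046805566534 [-0.25 -0.15] 0.2
up t24.02 L [-10.39  82.96] z159.24 Fl [1.02 0.41] Fz-0.57 op0.0304
over gauge t25.32 L [-42.19  -3.25] z159.51 Fl [-0.27  0.17] Fz0.19 op0.0301
```

View pics/s9c.png

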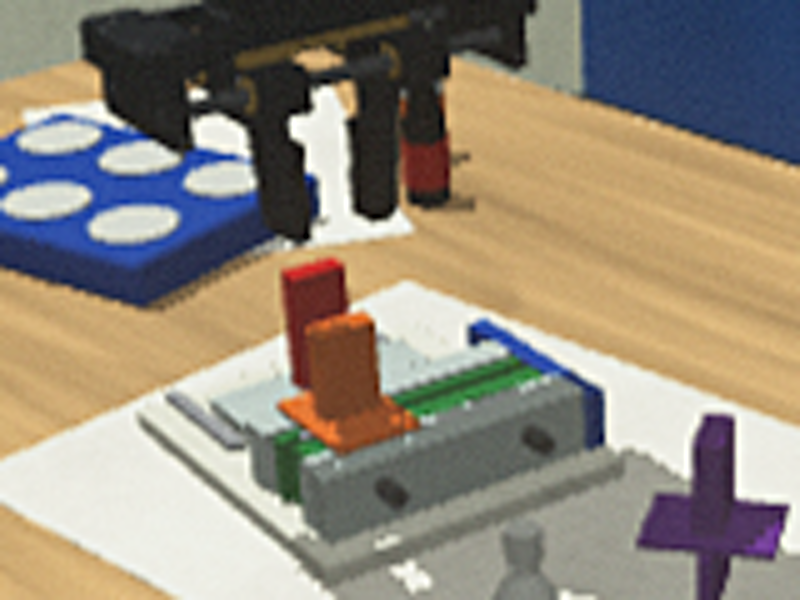

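View pics/t9c.png

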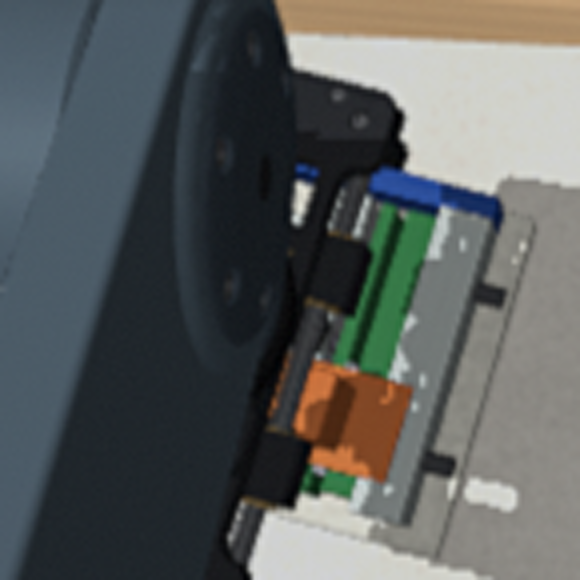

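The fence is released, the gauge stands upright and both green faces meet the blade. In the top crop the orange flange is at (355,420). Next: grip the fin lengthwise and slide it.

Run:
```python
from h import *
r.gripper_to(.05)
print(r.movel(W(-42,-3.3,100),rate=.12,contact_N=6),r.movel(W(-42,-3.3,74),rate=.05,contact_N=5)); st('down')
im=grab('side','s10'); crop(im,150,140,310,260,5,"s10c")
```

```text
False False
down t27.22 L [-42.07  -3.29] z73.82 Fl [-0.22 -0.06] Fz0.46 op0.0502
```

View pics/s10c.png

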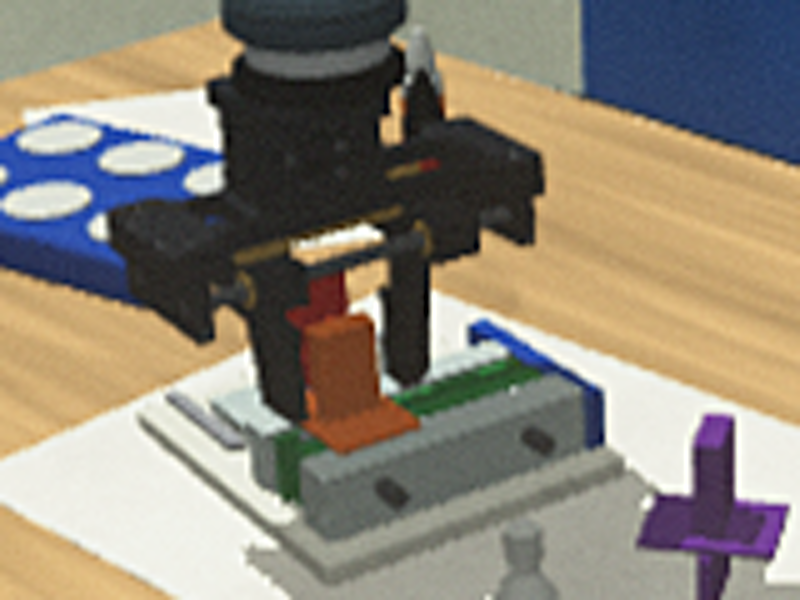

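Run:
```python
from h import *
r.gripper_to(.026); s=st('grip'); l,z2,f,fz=avg(8);print('g',l.round(2),z2,f.round(2),round(fz,2))
im=grab('side','s11'); crop(im,150,140,310,260,5,"s11c")
```

```text
grip t27.70 L [-42.01  -3.26] z74.23 Fl [-1.55  0.11] Fz2.82 op0.0298
g [-42.02  -3.26] 74.23218649199734 [-1.61 -0.16] 3.33
```

View pics/s11c.png

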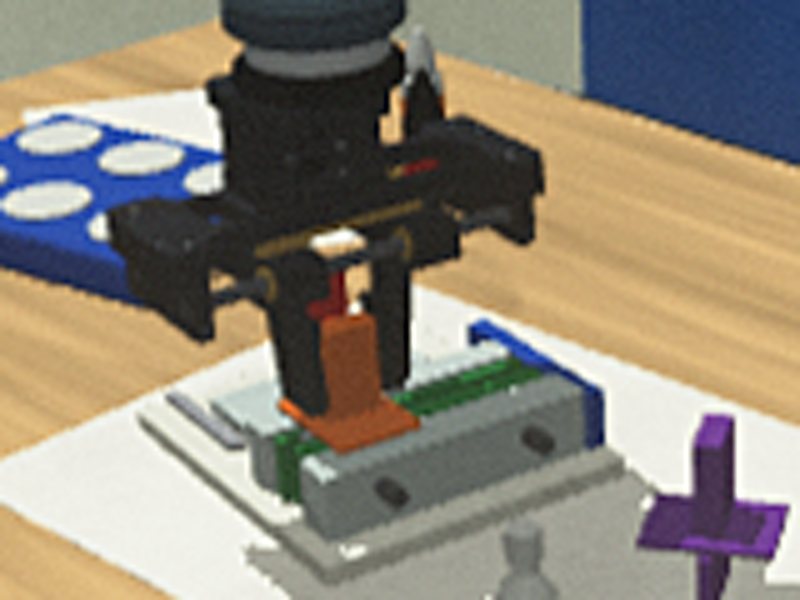

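Run:
```python
from h import *
y=-3.3;z=74.2
for x in (-34,-22,-10,2,14,24,30):
    hit=r.movel(W(x,y,z),rate=.03,contact_N=14); l,z2,f,fz=avg(5);print(x,hit,round(y,2),l.round(2),round(z2,2),f.round(2),round(fz,2))
    if hit: break
    if abs(f[1])>1.2: y+=np.clip(f[1]/9,-.3,.3)
print(r.get_state()['time_s'])
im=grab('side','s12'); crop(im,150,140,310,260,5,"s12c")
```

```text
-34 True -3.3 [-41.54  -3.26] 74.27 [-1.57 -0.21] 6.03
28.175
```

View pics/s12c.png

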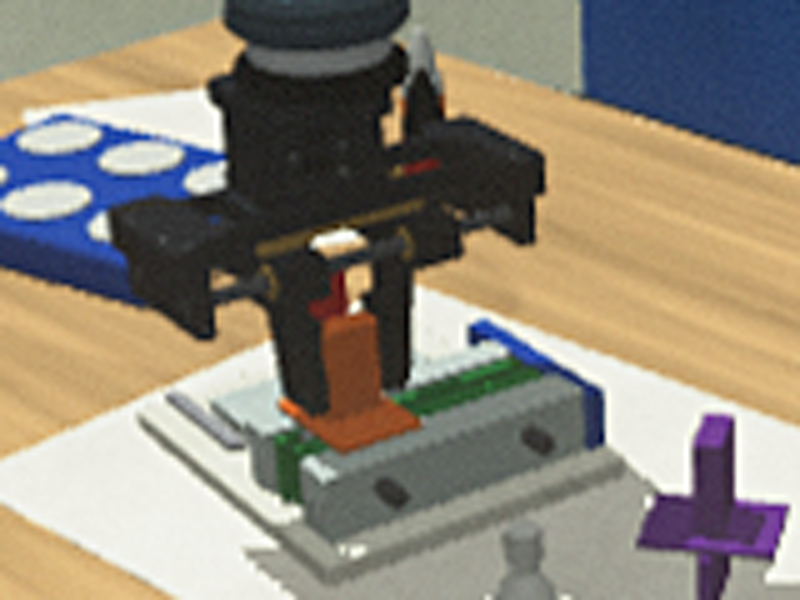

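Run:
```python
from h import *
y=-3.3
for z in (74.4,74.7):
    r.movel(W(-41.6,y,z),rate=.01); l,z2,f,fz=avg(4);print('z',z,l.round(2),round(z2,2),f.round(2),round(fz,2))
for x in (-41.2,-40.8,-40.4,-40,-39.5,-39):
    hit=r.movel(W(x,y,z),rate=.01,contact_N=18); l,z2,f,fz=avg(3);print(x,hit,l.round(2),round(z2,2),f.round(2),round(fz,2),np.round(r.get_state()['moment'],2))
    if hit: break
st()
```

```text
z 74.4 [-41.53  -3.26] 74.36 [-0.53  0.08] 1.47
z 74.7 [-41.56  -3.3 ] 74.39 [1.75 1.37] -4.49
-41.2 False [-41.5  -3.3] 74.41 [1.28 1.56] -5.03 [ 0.16 -0.2   0.03]
-40.8 False [-41.4   -3.29] 74.46 [-0.9   1.38] -3.56 [0.25 0.3  0.01]
-40.4 False [-41.27  -3.31] 74.46 [-4.93  1.51] -1.34 [0.36 0.94 0.02]
-40 False [-41.1   -3.29] 74.48 [-5.68  1.1 ] 0.07 [0.37 1.14 0.02]
-39.5 False [-40.9  -3.3] 74.48 [-6.61  1.24] 1.03 [0.35 1.4  0.  ]
-39 False [-40.62  -3.3 ] 74.48 [-7.62  1.37] 2.8 [ 0.37  1.51 -0.06]
 t30.66 L [-40.64  -3.32] z74.47 Fl [-7.99  1.38] Fz1.83 op0.0297
```

Run:
```python
from h import *
y=-3.3;z=74.6
for x in (-38.4,-37.8,-37.2,-36.6,-36):
    hit=r.movel(W(x,y,z),rate=.01,contact_N=12); l,z2,f,fz=avg(3);print(x,hit,l.round(2),round(z2,2),f.round(2),round(fz,2),np.round(r.get_state()['moment'],2))
    if hit: break
st()
im=grab('side','s13'); crop(im,150,140,310,260,5,"s13c")
```

```text
-38.4 False [-40.28  -3.29] 74.46 [-9.15  1.56] 3.62 [ 0.45  1.8  -0.03]
-37.8 False [-39.95  -3.29] 74.46 [-9.77  0.4 ] 5.85 [ 0.41  1.98 -0.03]
-37.2 False [-39.21  -3.3 ] 74.47 [-9.9   1.16] 4.85 [ 0.47  1.91 -0.07]
-36.6 False [-38.55  -3.29] 74.48 [-9.64  0.74] 4.54 [ 0.4   1.88 -0.03]
-36 False [-37.94  -3.3 ] 74.46 [-9.32  0.48] 5.07 [ 0.38  1.87 -0.06]
 t32.16 L [-37.94  -3.31] z74.47 Fl [-9.19  1.76] Fz5.25 op0.0299
```

View pics/s13c.png

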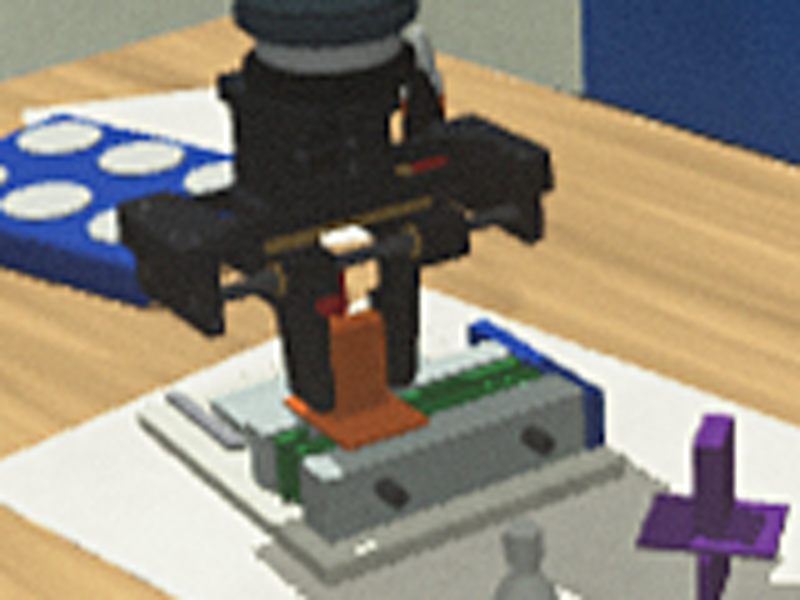

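The gauge now slides steadily, with its flange level and about 9.5 N of drag. Next: carry on towards the stop.

Run:
```python
from h import *
y=-3.3;z=74.8
for x in (-30,-20,-8,4,16,26,33):
    hit=r.movel(W(x,y,z),rate=.025,contact_N=10); l,z2,f,fz=avg(4);print(x,hit,round(y,2),l.round(2),round(z2,2),f.round(2),round(fz,2))
    if hit: break
    if abs(f[1])>1.5: y+=np.clip(f[1]/9,-.25,.25)
st()
im=grab('side','s14'); crop(im,150,140,310,260,5,"s14c")
```

```text
-30 False -3.3 [-30.75  -3.31] 74.68 [-4.99  1.06] -0.09
-20 False -3.3 [-20.76  -3.33] 74.54 [-4.97  0.79] -1.03
-8 False -3.3 [-8.54 -3.36] 74.56 [-4.51  0.85] -1.46
4 False -3.3 [ 3.84 -3.38] 74.66 [-4.29  0.52] -2.51
16 False -3.3 [16.06 -3.4 ] 74.78 [-4.02 -0.49] -2.63
26 False -3.3 [26.36 -3.41] 74.89 [-2.66 -0.81] -2.61
33 False -3.3 [33.67 -3.4 ] 74.97 [-1.54 -1.2 ] -2.51
 t36.50 L [33.66 -3.38] z74.98 Fl [-0.82 -1.83] Fz-2.69 op0.0298
```

View pics/s14c.png

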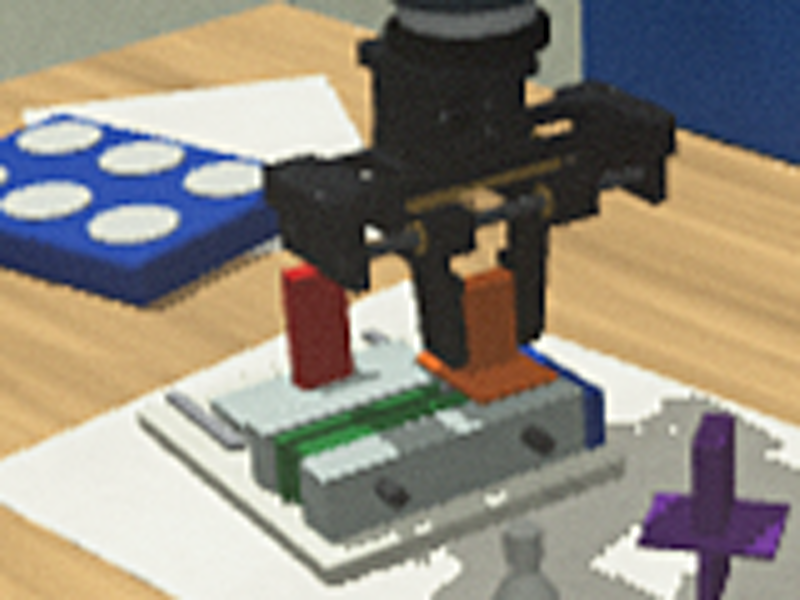

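Run:
```python
from h import *
y=-3.5
print(r.movel(W(33.7,y,74.1),rate=.01,contact_N=6)); l,z2,f,fz=avg(4);print(l.round(2),round(z2,2),f.round(2),round(fz,2))
z=74.3; x=33.7; last=l[0]
while x<41:
    x+=.5
    hit=r.movel(W(x,y,z),rate=.01,contact_N=8); l,z2,f,fz=avg(3);print(round(x,1),hit,l.round(2),round(z2,2),f.round(2),round(fz,2))
    adv=l[0]-last; last=l[0]
    if hit or f[0]<-13 or (l[0]>34.5 and adv<.15 and f[0]<-6): break
st()
im=grab('side','s15'); crop(im,150,140,310,260,5,"s15c")
```

```text
False
[34.16 -3.43] 74.5 [-1.2  -1.48] 0.81
34.2 False [34.21 -3.42] 74.47 [-3.1  -1.19] 1.87
34.7 False [34.34 -3.43] 74.4 [-4.77 -1.19] 3.72
35.2 False [34.43 -3.43] 74.38 [-6.54 -1.11] 5.22
35.7 False [34.53 -3.41] 74.38 [-8.6  -1.79] 7.0
 t38.07 L [34.52 -3.41] z74.36 Fl [-8.68 -1.  ] Fz7.36 op0.0298
```

View pics/s15c.png

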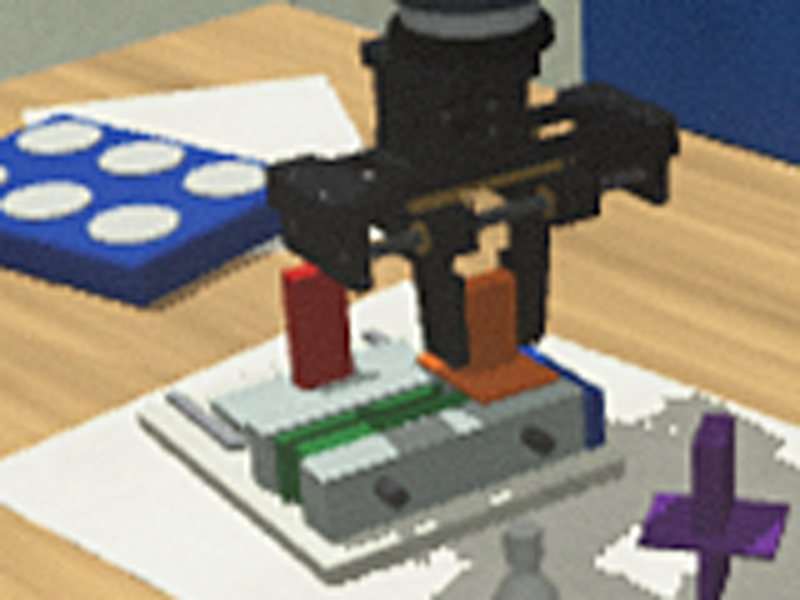

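Run:
```python
from h import *
y=-3.5
z=74.7; x=35.7; last=34.52
while x<41:
    hit=r.movel(W(x,y,z),rate=.01,contact_N=8); l,z2,f,fz=avg(3);print(round(x,1),hit,l.round(2),round(z2,2),f.round(2),round(fz,2))
    if hit or f[0]<-12: break
    x+=.4
st()
```

```text
35.7 False [34.52 -3.41] 74.42 [-6.96 -1.09] 4.09
36.1 False [34.61 -3.42] 74.42 [-7.57 -0.42] 4.8
36.5 False [34.71 -3.41] 74.43 [-9. -1.] 6.76
36.9 False [34.79 -3.42] 74.41 [-10.11  -1.6 ] 7.5
37.3 False [34.88 -3.4 ] 74.43 [-11.28  -1.13] 8.79
37.7 False [34.95 -3.39] 74.43 [-12.81  -1.54] 10.07
 t39.92 L [34.96 -3.4 ] z74.43 Fl [-12.2   -1.74] Fz9.20 op0.0297
```

Run:
```python
from h import *
im=grab('top','t16'); crop(im,160,150,260,250,8,"t16c")
im=grab('side','s16'); crop(im,220,195,290,250,11,"s16c")
```

```text
(no output)
```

View pics/t16c.png

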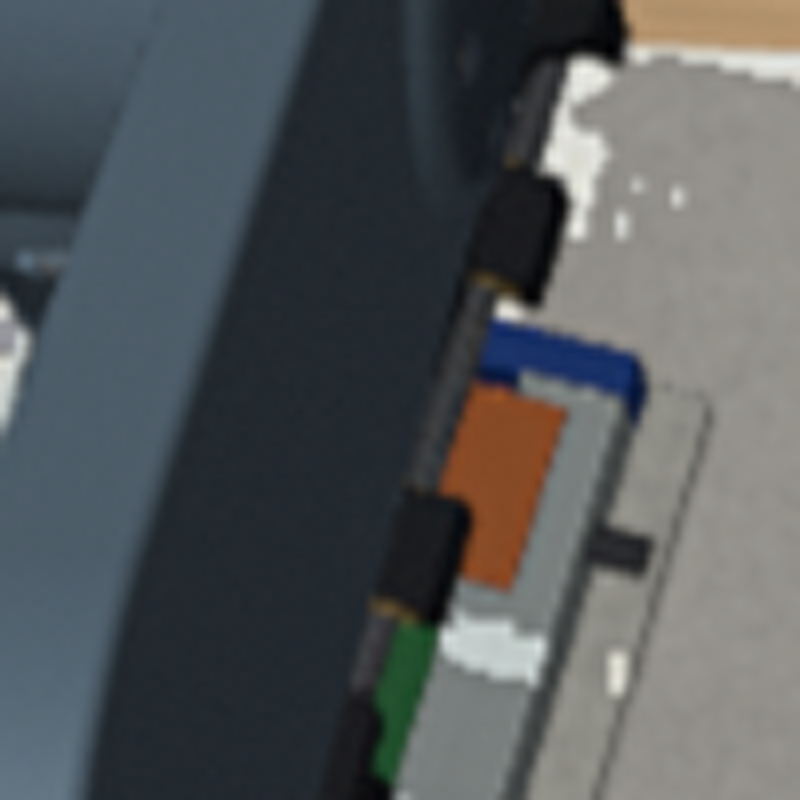

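View pics/s16c.png

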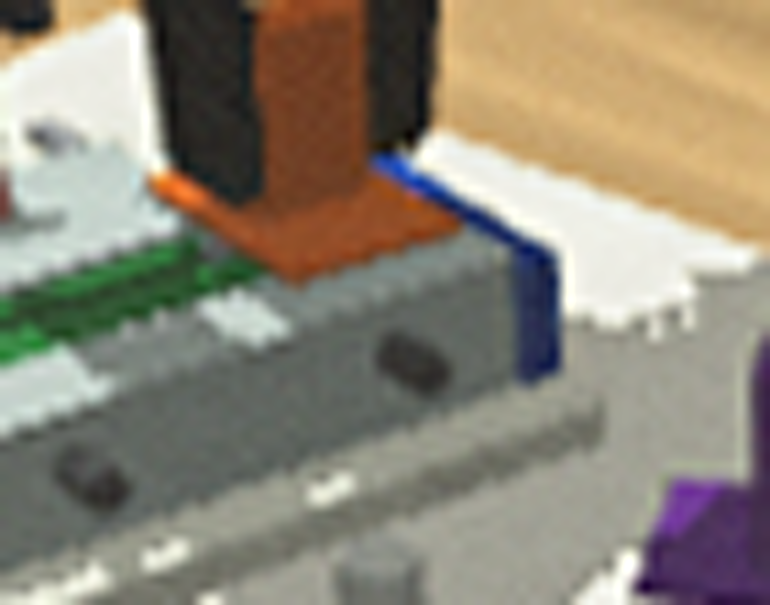

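Run:
```python
from h import *
f=lambda p,s,o:np.array(p)/s+np.array(o)-0.5+0.5/s
t=lambda p:f(p,8,(160,150)); s=lambda p:f(p,11,(220,195))
for p in((567,408),(478,383)): print('T flange far',Lf(onz('top',t(p),.0523)))
for p in((515,590),): print('T flange near',Lf(onz('top',t(p),.0523)))
for p in((520,372),(622,400)): print('T wall end',Lf(onz('top',t(p),.046)))
for p in((462,226),): print('S flange far',Lf(onz('side',s(p),.0523)))
for p in((300,283),): print('S flange near',Lf(onz('side',s(p),.0523)))
for p in((510,262),(465,232)): print('S wall end',Lf(onz('side',s(p),.046)))
```

```text
T flange far [ 55.36443818 -34.01645767]
T flange far [ 55.75908507 -12.94344536]
T flange near [ 12.40511085 -34.7058094 ]
T wall end [ 62.01354324 -20.09766762]
T wall end [ 61.69249715 -44.40662474]
S flange far [ 56.15818466 -37.04557319]
S flange near [ 14.01140823 -37.49489567]
S wall end [ 61.34660388 -47.35471305]
S wall end [ 61.97001314 -29.45929607]
```

Both views put the blade's end about 2–3 mm short of the stop. The force looks like static drag, made worse by the arm pressing down, so I will relieve Fz and keep creeping.

Run:
```python
from h import *
y=-3.55; z=74.7; x=37.7
r.movel(W(36.6,y,75.2),rate=.02); z=75.2; x=36.6
l,z2,f,fz=avg(4);print(l.round(2),round(z2,2),f.round(2),round(fz,2))
last=l[0]
for i in range(14):
    z+=np.clip((fz-0.5)*.04,-.2,.3)
    hit=r.movel(W(x,y,z),rate=.01,contact_N=9); l,z2,f,fz=avg(3);print(round(x,1),round(z,2),hit,l.round(2),round(z2,2),f.round(2),round(fz,2))
    if hit or f[0]<-12: break
    x+=.35
st()
```

```text
[35.3  -3.46] 74.51 [-6.01 -0.22] 1.0
36.6 75.22 False [35.31 -3.45] 74.49 [-6.44 -0.39] 1.2
37.0 75.25 False [35.49 -3.44] 74.5 [-6.55 -0.45] 1.82
37.3 75.3 False [35.61 -3.44] 74.48 [-6.99 -0.42] 2.12
37.7 75.37 False [36.09 -3.44] 74.51 [-6.67 -0.27] 0.95
38.0 75.38 False [36.47 -3.44] 74.52 [-6.28  0.24] 0.95
38.4 75.4 False [36.82 -3.45] 74.53 [-6.51 -0.19] 0.33
38.7 75.39 False [37.14 -3.45] 74.51 [-6.39 -0.62] 1.02
39.1 75.42 False [37.52 -3.44] 74.53 [-6.28 -0.33] -0.06
39.4 75.39 False [37.86 -3.45] 74.51 [-6.77 -0.37] 0.55
39.8 75.39 False [38.2  -3.46] 74.51 [-6.98  0.22] 1.33
40.1 75.43 False [38.49 -3.46] 74.52 [-6.69 -0.3 ] 0.97
40.5 75.45 False [38.55 -3.45] 74.5 [-7.98 -0.51] 2.54
40.8 75.53 False [38.6  -3.45] 74.51 [-9.01  0.33] 2.36
41.2 75.6 False [38.64 -3.45] 74.51 [-10.23  -0.66] 2.76
 t44.53 L [38.62 -3.45] z74.50 Fl [-10.66  -0.21] Fz2.60 op0.0297
```

There is steady drag of about 6.5 N, then a sharp rise at local x = 38.5, so the blade is on the stop. Next: unload, seat it on the floor and release.

Run:
```python
from h import *
y=-3.5
for x in(40.4,39.8,39.5):
    r.movel(W(x,y,75.3),rate=.015); l,z2,f,fz=avg(3);print(x,l.round(2),round(z2,2),f.round(2),round(fz,2))
z=75.3
for i in range(8):
    z-=.25
    r.movel(W(x,y,z),rate=.015,contact_N=12); l,z2,f,fz=avg(3);print('z',round(z,2),l.round(2),round(z2,2),f.round(2),round(fz,2))
    if fz>10: break
st()
```

```text
40.4 [38.58 -3.43] 74.51 [-7.72 -0.88] 2.51
39.8 [38.54 -3.45] 74.55 [-6.2  -1.02] 0.87
39.5 [38.5  -3.46] 74.54 [-5.58 -0.23] -1.04
z 75.05 [38.51 -3.45] 74.53 [-6.05 -0.83] 0.4
z 74.8 [38.53 -3.44] 74.5 [-6.89 -0.25] 2.52
z 74.55 [38.52 -3.43] 74.47 [-8.15 -0.91] 4.12
z 74.3 [38.55 -3.45] 74.46 [-8.53 -1.34] 5.93
z 74.05 [38.55 -3.43] 74.45 [-9.4  -1.25] 7.52
z 73.8 [38.56 -3.41] 74.43 [-10.1  -2.2] 8.92
z 73.55 [38.56 -3.42] 74.41 [-11.73  -1.38] 11.11
 t47.53 L [38.56 -3.41] z74.41 Fl [-11.09  -1.54] Fz11.28 op0.0296
```

Run:
```python
from h import *
y=-3.5
for x,z in((39.3,74.4),(38.8,74.7),(38.5,74.7)):
    r.movel(W(x,y,z),rate=.02); l,z2,f,fz=avg(3);print(x,l.round(2),round(z2,2),f.round(2),round(fz,2))
r.gripper_to(.05); l,z2,f,fz=avg(4);print('open',l.round(2),round(z2,2),f.round(2),round(fz,2))
r.movel(W(l[0],l[1],150),rate=.12); st('up')
im=grab('side','s17'); crop(im,150,140,310,260,5,"s17c")
```

```text
39.3 [38.51 -3.44] 74.45 [-7.18 -0.64] 4.27
38.8 [38.45 -3.44] 74.51 [-4.99 -0.77] 0.56
38.5 [38.43 -3.47] 74.51 [-3.86 -0.01] -1.02
open [38.87 -3.5 ] 74.94 [-0.08  0.08] -0.04
up t49.76 L [38.35 -3.58] z149.36 Fl [-1.12 -0.19] Fz-0.20 op0.0502
```

View pics/s17c.png

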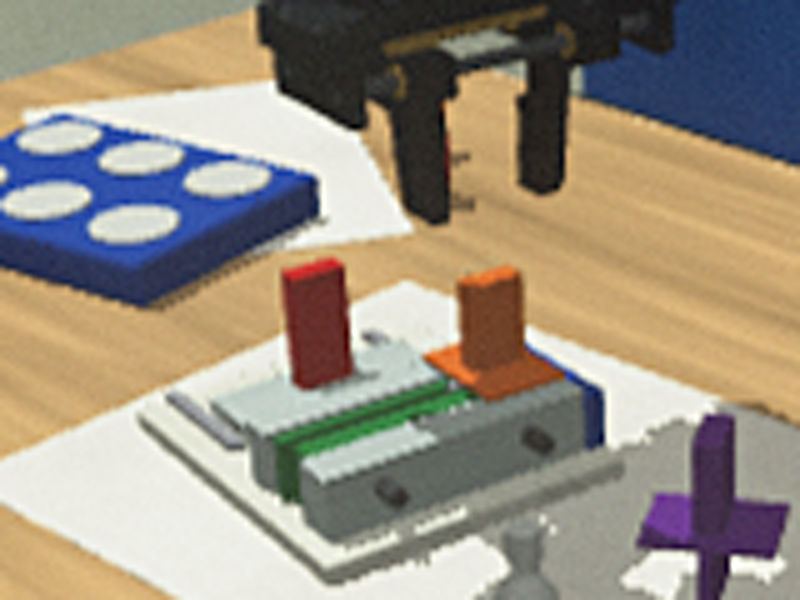

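The gauge stands upright beside the blue stop, with the gripper clear above it. Next: move the arm away for a last check.

Run:
```python
from h import *
s=r.get_state();p=np.array(s['eef_pos']);p[2]=.25
r.movel(p,rate=.2); r.movej([1.074,0.181,1.607,0,1.354,-0.206]); st('home')
im=grab('top','t18'); crop(im,115,165,260,290,5,"t18c")
im=grab('side','s18'); crop(im,195,195,285,260,8,"s18c")
```

```text
home t52.60 L [-442.57  350.55] z252.54 Fl [0.75 0.5 ] Fz-0.27 op0.0499
```

View pics/t18c.png

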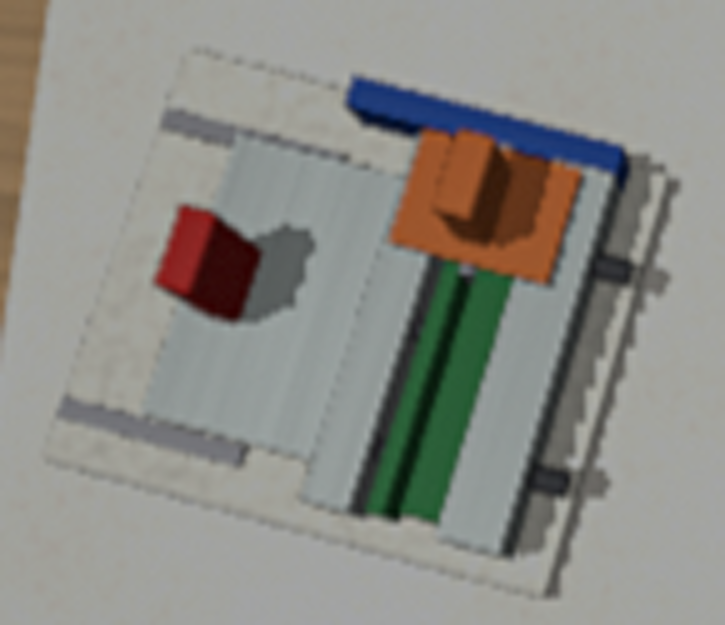

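View pics/s18c.png

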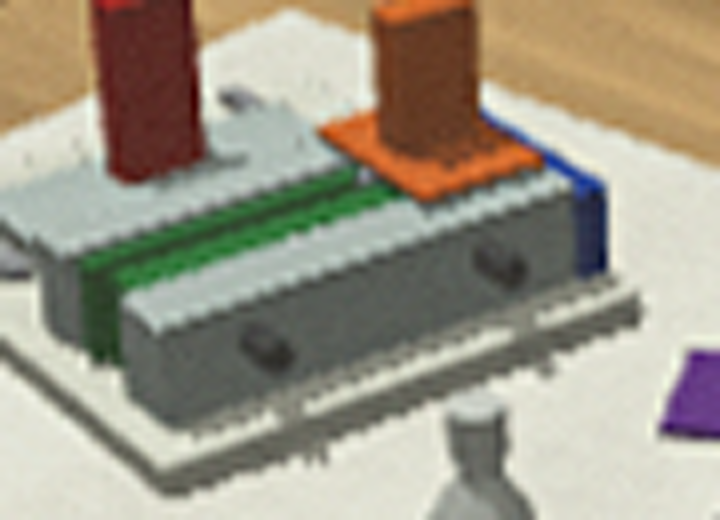

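View pics/t18.png

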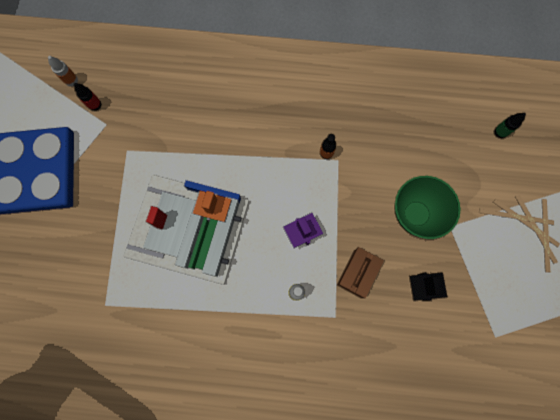

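Run:
```python
from h import *
f=lambda p:np.array(p)/5+[115,165]-.4
for p in((425,128),(580,170),(548,284),(390,242)): print('fl',Lf(onz('top',f(p),.052)).round(1))
for p in((578,160),(612,178)): print('wallend',Lf(onz('top',f(p),.046)).round(1))
g=np.mean([Lf(onz('top',f(p),.086)) for p in((181,205),(211,213),(184,297),(155,282))],0);print('grip',g.round(1))
```

```text
fl [59.6 25.6]
fl [ 59.  -33.2]
fl [ 15.9 -34.1]
fl [15.9 25. ]
wallend [ 63.7 -30.3]
wallend [ 60.4 -44.2]
grip [-9.9 83.6]
```

The flange centre is at x ≈ 37.6 mm (37 expected) and square to the frame. The fence is at y = 83.6 mm, where I left it. The bowl at (427,208) and the bottles at (328,147) and (298,291) are at their first pixels.

```bash
python3 -c "
from workcell import r
r.close_job(); print(r.get_state()['time_s'])"
```

```text
the job is handed in; nothing more can be done
the job is handed in; nothing more can be done
```

I carried out the whole job in the order asked and handed it in at about 53 s on the robot's clock. The gauge is standing against the blue end stop, lightly nipped.

**What I did**
- I lifted the orange gauge out of its stand and stood it at frame x ≈ -42 mm, touching the green pad.
- I closed the fence by its red grip until the push had risen by about 3.4 N and let go. That is about 0.9–1.0 mm of spring, so a nip of about 3.6–4 N.
- I then gripped the fin lengthwise and slid the blade along the gap until the force rose sharply at the stop. Before releasing the gauge I unloaded the arm.

**Last checks**
- The top view shows the gauge square to the frame, with its centre at x ≈ 37.6 mm (37 expected).
- The fence is still at y = 83.6 mm, where I left it.
- The bowl, both dye bottles and the look-alikes appear unmoved, and the robot was clear of everything.

**What disagreed or went less smoothly**
- **Slide:** the first slide command stopped on its 14 N force limit after 0.5 mm. The force rose again near x = 35 mm, up to about 13 N. Both were drag made worse by the arm pressing down, not the stop; easing the downward push fixed it.
- **Stop position:** the robot's reading at the stop was 38.5 mm, against 37 expected and 37.6 from the camera. That is within the 2 mm calibration.
- **Nip force:** I could not measure it directly after letting go. The steady 6.5 N of drag fits the estimate only if the friction is high (about 0.8–0.9).

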